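# Clamp a sensor housing in the laser-welding fixture

## Task

Clamp the sensor housing in the welding fixture, ready for the laser: push the red-knobbed handle forward to the front end of its slot, so that the plunger drives the housing home against the stop, then push it over sideways to the very end of the cross leg so that it stays locked. Push the handle gently with the fingertips and never grip it, do not touch or lift the cleaned housing, and leave everything else on the bench as it stands.

Things in the scene. Friction and masses are not known exactly. Their poses are not given: they have to be found in the camera images.
- fixture: Steel base plate 245 x 90 x 15 mm, fixed to the bench, with an aluminium clamp tube (44 mm outer diameter, axis along x at y = 0, 48 mm above the bench, from x = -60 to +48 mm) and a bed for the housing. Origin: on the bench surface. +x: clamping direction, from the clamp to the stop; +y: left of it; z up. The plate reaches from x = -75 to +170 mm and y = +-45 mm
- slot_corner (a point): corner of the L-shaped slot in the tube wall, on top of the tube, 70 mm above the bench, at fixture x = 18, y = 0 mm: where the handle's pin stands at the front end of the long leg. The long leg runs from here 36 mm back along the tube's top (-x); the cross leg, 9.5 mm wide, runs from here over the tube's right side (-y). The pin stands at fixture x = -18 mm + plunger value
- stop_foot (a point): foot of the stop's face, at fixture x = 143, y = 0 mm, on the bed, 30 mm above the bench. The stop's top is 55 mm above the bench; the bed runs back from here to x = 65 mm, with 9 mm high guide rails on both sides
- plunger (a joint): travel of plunger and handle along the fixture's +x, in m. 0 = rear end of the long leg, 0.036 = front end. Only from 0.0335 to 0.036 can the pin turn into the cross leg; in it, the plunger cannot go back. Stiff fit: about 5 N to push, up to 11 N near the front end, as the sprung nose presses in; let go there, it eases back by less than 2 mm and stays. Start: 0 to 0.010
- handle (a joint): turn of the handle about the tube's axis, in rad. 0 = upright, positive = leaning to the right (fixture -y). The slot holds it near 0 (0.06 to 0.1 of play) until the front end of the long leg; the cross leg ends at about 1.1. About 1 N at the knob turns it; it stays where it is left
- knob: the handle's free part: a red ball knob 25 mm in diameter on a 7 mm round steel pin that stands out radially from the tube. Origin: centre of the ball, 75 mm from the tube's axis, so 123 mm above the bench when upright. It moves with the plunger and turns with the handle. More than 30 N on it, a pinch included, counts as rough
- nose (a joint): how far the rubber-tipped sprung nose at the front of the plunger (18 mm diameter) is pressed in, in m. 0 = free, about 0.0025 to 0.005 when the housing is clamped. Free, its face is at x = 62 mm + plunger value in the fixture frame
- housing: the work: stainless steel sensor housing 50 x 40 x 30 mm, 0.16 kg, with two thin brass terminals 8 mm high on top, lying on the bed between the guide rails with its 50 mm side along the fixture's x. Origin: centre of its underside, 30 mm above the bench. Starts 3 to 13 mm short of the stop; home against the stop its origin is at x = 118 mm in the fixture frame. Not to be touched by the robot
- spare_housing: bystander: the same kind of housing, 50 x 40 x 30 mm (38 mm to the terminals' tips), standing on the bench to the right of the fixture. Origin: centre of its underside
- wire_spool: bystander: yellow spool of copper wire, 52 mm diameter, 42 mm high, on end at the fixture's left. Origin: centre of its underside
- ring_gauge: bystander: steel ring, 48 mm outer diameter, 14 mm high, flat at the fixture's left. Origin: centre of its underside
- loupe: bystander: black eye loupe, 38 mm diameter, 34 mm high, at the fixture's right. Origin: centre of its underside
- solvent_bottle: bystander: amber dispenser bottle with a white top, 64 mm diameter, 126 mm high. Origin: centre of its underside
- screwdriver: bystander: screwdriver with a grey handle lying on the bench
- caliper: bystander: caliper 200 mm long lying flat at the bench's left

How it is judged:
On the way, in this order (a step that is already met when the one before it is completed fails the run):
1. the handle is pushed to the front end of the long leg (value of joint plunger above 0.033 m), for 0.05 s.
2. the handle is turned over to the end of the cross leg (value of joint plunger above 0.0325 m and value of joint handle above 1 rad), for 0.2 s.
At the end, for the whole second after the job is handed in: The handle lies at the end of the cross leg (plunger over 32.5 mm, handle over 1.0 rad of about 1.1), the sprung nose is pressed in by over 1.5 mm, and the housing sits flat and still against the stop (within 1.5 mm) (all of step 2 and value of joint nose above 0.0015 m and x of housing in the frame of fixture above 0.1165 m and angle between housing's own z axis and vertical below 0.06 rad and linear speed of housing below 0.01 m/s); the robot touches nothing.
It fails at once if the robot touched the housing (contact force between any of the fingers, the arm and housing above 0.5 N).
It fails at once if the housing was lifted or tipped (z of housing in the frame of fixture above 0.035 m or angle between housing's own z axis and vertical above 0.2 rad).
It fails at once if the handle was gripped or forced (over 32 N between the fingers and the knob with its pin) (contact force between the fingers and knob above 32 N).
It fails at once if a bystander was moved by more than 15 mm (distance of any of spare_housing, wire_spool, ring_gauge, loupe, solvent_bottle, screwdriver, caliper from where it was at the start of the episode above 0.015 m).
It also fails if it takes over 51 s, if anything falls off the work surface, if the arm or the gripper's body presses on something with over 40 N, if the wrist force passes 120 N, or if a joint passes its speed limit or range.

## Robot

A 7-joint arm with a two-finger parallel gripper is mounted at the origin on the work surface. World frame = base frame: x ahead of the robot, y to its left, z up, the work surface at z = 0. Lengths are in m, angles in rad, forces in N, time in s.
With the tool pointing down it reaches from about 0.4 to 0.875 m from the base axis. Payload 19.3 kg.
Tool frame: the origin (TCP) lies midway between the tips of the shut fingers; the grasp point (between the pads) lies 19 mm behind it; z points along the fingers, y is the direction in which the jaws open and shut (so a half turn about z gives the same grasp; the last joint's range is limited). The gripper opens to 85 mm and grips with 20 to 120 N. Pads are 22 mm wide; open, the fingers measure 114 mm over their backs; the gripper's body (76 mm by 85 mm) begins 54 mm behind the grasp point. The pads swing forward as they close: fully open they stand 13 mm farther back than shut.
Start: joints at [1.247, 0.521, -0.036, 1.599, 0.021, 1.021, -0.113], TCP at [0.157, -0.605, 0.231] pointing down, gripper open.
Joint ranges: [-2.91, 2.91], [-0.3, 2.13], [-1.5, 1.42], [0.17, 2.43], [-1.26, 4.41], [0.16, 1.93], [-2.52, 2.52]. Speed limits (rad/s): [1.89, 1.89, 2.39, 2.39, 3.01, 3.01, 3.01].

## Interface

Orientations are given as [roll, pitch, yaw] about the fixed x, y, z axes, in that order (R = Rz(yaw) Ry(pitch) Rx(roll)).
In Python, from workcell import bot gives the robot as it stands.
- The arm moves only by the tool servo_tool, never from a script. Its argument "plan" is a list of rows, each a list of 5 numbers: the shift along the world's x, y, z in mm, then the turn about the world's z in rad, then the gripper's target within -1 to 1 (shut at 1, half-way at 0, fully open at -1). In form: [[tx, ty, tz, yaw, jaw], ...]. A call has exactly 10 rows; each row is the pose to reach, as a shift and turn from the pose commanded when the call began; what a row does not reach only later rows make up. A row lasts 1/12 s, in which the tool goes at most 41.7 mm and 7.16 degrees, less where a joint would pass 70% of its speed; a pose out of reach is approached as far as the arm can. A call with a gripper value outside its range is refused whole. The fingers move at their own pace and stop on an object; "squeeze" is the grip in N (left out, the last holds). Time passes only in rows, so rows that repeat a pose let the fingers close, or fill a call up. It gives the time, the measured TCP pose, the force and the opening at its end, in the units of the state.
- bot.observe(): the state, without advancing time (a new reading comes with each control period).
- bot.grab_frame(name): name is "scene" or "top"; returns the picture (384x512x3 uint8, blue, green, red); there is no depth.
- bot.calibration(name): a dict with "fx", "fy", "cx", "cy" (pixels), "T" (4x4, takes a point from camera to world coordinates). Camera axes: x right, y down, z forward; pixel columns grow to the right and rows downward; lengths in m; the calibration is good to about 2 mm. A picture is of the moment at which its call begins. calibration takes no time and is no camera call.
- bot.job_done(): hands the job in, once; it reports no verdict.
The state is a dict: "clock": time; "qpos": joint angles; "qd": joint speeds; "joint_efforts": joint torques, N m; "position": TCP position; "tool_rot": TCP orientation; "force": force on the tool from outside, world axes, zero at the start; "moment": the same for the moment, N m; "grip_width": finger opening in m.
Only numpy, scipy, OpenCV 4.12 (cv2) and the standard library are available. Lean on these libraries where they do the work, as an engineer would, in place of code of your own. Each camera call takes 0.05 s, during which the arm holds its last target.

## Working session

There is one attempt and no reset: what is moved stays moved. The work goes in short steps, Python scripts to look and compute and a tool call to move; the robot and the scene stay as the last step left them, time stands still between calls to the robot, and variables do not carry over. Pictures are saved under pics/ and viewed, and the job is handed in when it is done.

Besides the shell and the picture viewer there is one more tool, called as name([rows], argument=value, ...), one row to a line, values as JSON. servo_tool: Moves the arm, as the interface text tells. Its arguments: {"type":"object","properties":{"plan":{"type":"array","items":{"type":"array","items":{"type":"number"}}},"squeeze":{"type":"number"}},"required":["plan"]}

```bash
mkdir -p pics; python3 - <<'E'
from workcell import bot
import cv2,numpy as np
for n in("scene","top"):
    im=bot.grab_frame(n);cv2.imwrite(f"pics/{n}0.png",im);c=bot.calibration(n);print(n,{k:c[k] for k in("fx","fy","cx","cy")});print(np.round(c["T"],4))
print(bot.observe())
E
```

```text
scene {'fx': 414.6874353920602, 'fy': 414.6874353920602, 'cx': 250.12332825081586, 'cy': 191.06395970630982}
[[-0.1329  0.8015 -0.5831  1.2357]
 [ 0.9911  0.104  -0.0829  0.0907]
 [-0.0058 -0.5889 -0.8082  1.0992]
 [ 0.      0.      0.      1.    ]]
top {'fx': 357.78090507735976, 'fy': 357.78090507735976, 'cx': 251.97484893295783, 'cy': 196.49192359214226}
[[-0.018  -0.9964  0.0824  0.4229]
 [-0.9998  0.0189  0.0096  0.0119]
 [-0.0111 -0.0822 -0.9966  1.4329]
 [ 0.      0.      0.      1.    ]]
{'clock': 0.1, 'qpos': array([ 1.24681097,  0.52197053, -0.03630231,  1.59989769,  0.02119899,
        1.02111811, -0.11282431]), 'qd': array([ 0.00014421, -0.0030199 , -0.00042124, -0.00178493, -0.0005531 ,
       -0.00015802, -0.00207928]), 'joint_efforts': array([ 5.75800645e-03, -9.28484988e+01,  1.98588453e+00, -3.70531476e+01,
        1.84109010e-02,  5.32600054e-03,  5.38396847e-06]), 'position': array([ 0.15680261, -0.6047193 ,  0.23079262]), 'tool_rot': array([-3.14058712e+00,  8.14522093e-05,  2.53726832e-01]), 'force': array([-0.52659576,  0.25980486,  0.21470658]), 'moment': array([-0.02697631, -0.00415689,  0.00707808]), 'grip_width': 0.08548987523398188}
```

View pics/scene0.png

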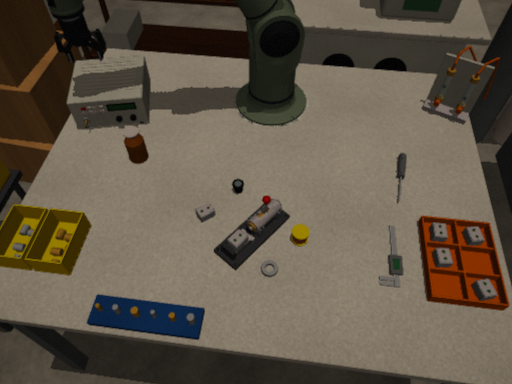

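View pics/top0.png

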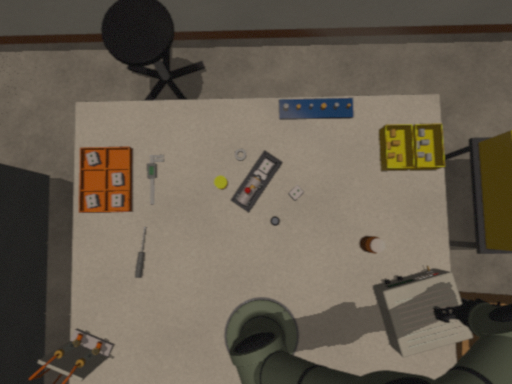

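```bash
python3 - <<'E'
import cv2,numpy as np
a=cv2.imread("pics/scene0.png")[165:285,180:330];b=cv2.imread("pics/top0.png")[140:230,200:320]
cv2.imwrite("pics/sc.png",cv2.resize(a,None,fx=5,fy=5,interpolation=cv2.INTER_CUBIC))
cv2.imwrite("pics/tc.png",cv2.resize(b,None,fx=6,fy=6,interpolation=cv2.INTER_CUBIC))
E
```

```text
(no output)
```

View pics/sc.png

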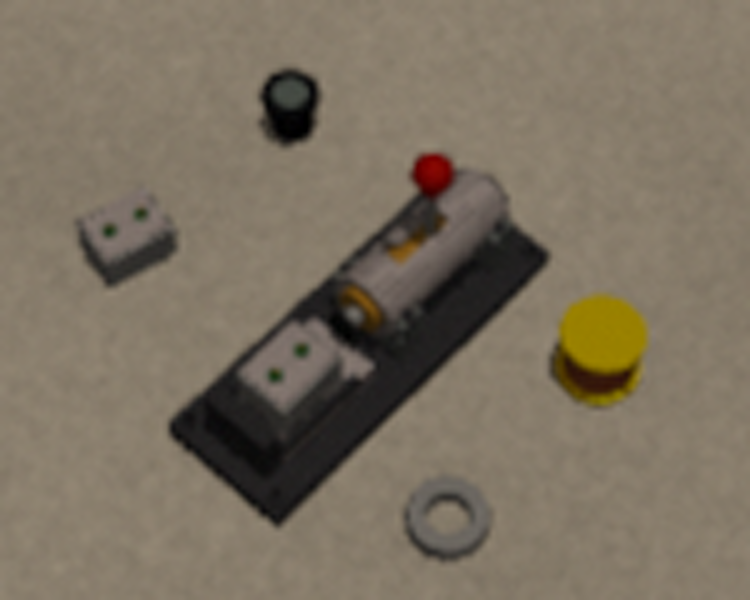

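View pics/tc.png

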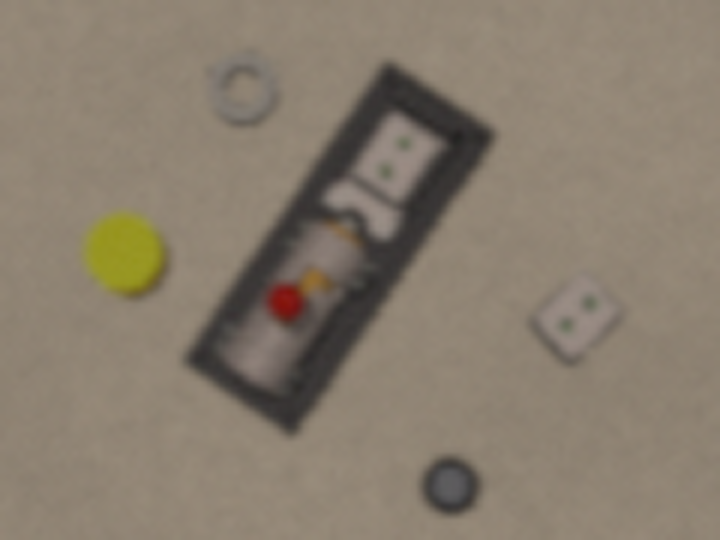

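```bash
cat > h.py <<'E'
import cv2,numpy as np
from workcell import bot
def ray(n,u,v):
    c=bot.calibration(n);T=np.array(c["T"]);d=T[:3,:3]@np.array([(u-c["cx"])/c["fx"],(v-c["cy"])/c["fy"],1]);return T[:3,3],d
def plane(n,u,v,z):
    o,d=ray(n,u,v);return o+d*(z-o[2])/d[2]
def tri(a,b):
    A=np.zeros((3,3));r=np.zeros(3)
    for o,d in(a,b):
        d=d/np.linalg.norm(d);P=np.eye(3)-np.outer(d,d);A+=P;r+=P@o
    p=np.linalg.solve(A,r);res=[np.linalg.norm((np.eye(3)-np.outer(d,d)/(d@d))@(p-o)) for o,d in(a,b)];return p,res
def red(im,roi):
    x0,y0,x1,y1=roi;h=im[y0:y1,x0:x1].astype(float);w=np.clip(h[...,2]-1.6*np.maximum(h[...,0],h[...,1])-10,0,None)
    b=(w>20).astype(np.uint8);n,l,s,c=cv2.connectedComponentsWithStats(b)
    if n<2:return None
    i=1+np.argmax(s[1:,4]);m=cv2.dilate((l==i).astype(np.uint8),np.ones((3,3)));w=w*m
    w=np.minimum(w,60)
    yy,xx=np.mgrid[y0:y1,x0:x1];return (w*xx).sum()/w.sum(),(w*yy).sum()/w.sum(),s[i,4]
ROI={"scene":(230,175,300,235),"top":(225,165,275,205)}
def w2f(p,o,a):
    c,s=np.cos(a),np.sin(a);d=np.asarray(p)[:2]-o;return np.array([c*d[0]+s*d[1],-s*d[0]+c*d[1]])
def f2w(p,o,a):
    c,s=np.cos(a),np.sin(a);return o+np.array([c*p[0]-s*p[1],s*p[0]+c*p[1]])
E
python3 - <<'E'
from h import *
t=[(388,62),(495,135),(292,433),(187,358)];s=[(172,428),(278,525),(548,255)]
P=[plane("top",200+(u+.5)/6-.5,140+(v+.5)/6-.5,.015) for u,v in t]
Q=[plane("scene",180+(u+.5)/5-.5,165+(v+.5)/5-.5,.015) for u,v in s]
print("front-left,front-right,rear-right,rear-left");print(np.round(P,4));print("scene FR,FL,RL");print(np.round(Q,4))
P=np.array(P)
L=np.array([[170,45],[170,-45],[-75,-45],[-75,45]])/1000
def fit(W,F):
    W=np.array(W)[:,:2];Wc=W-W.mean(0);Fc=F-F.mean(0)
    a=np.arctan2((Fc[:,0]*Wc[:,1]-Fc[:,1]*Wc[:,0]).sum(),(Fc*Wc).sum());o=W.mean(0)-(f2w(F.mean(0),np.zeros(2),a));
    return o,a,[np.round(1000*(w-f2w(f,o,a)),1) for w,f in zip(W,F)]
print(fit(P,L));print(fit(Q,L[[1,0,3]]));print(fit(np.vstack([P,Q]),L[[0,1,2,3,1,0,3]]))
r={n:red(cv2.imread(f"pics/{n}0.png"),ROI[n]) for n in("top","scene")};print(r)
p,res=tri(*[ray(n,*r[n][:2]) for n in r]);print(p,res)
o,a,_=fit(np.vstack([P,Q]),L[[0,1,2,3,1,0,3]])
print("knob f",w2f(p,o,a))
for n in r:
  q=plane(n,*r[n][:2],.123);print(n,q,w2f(q,o,a))
E
```

```text
front-left,front-right,rear-right,rear-left
[[ 0.7269 -0.0272  0.015 ]
 [ 0.6761 -0.0975  0.015 ]
 [ 0.4797  0.0414  0.015 ]
 [ 0.5307  0.1101  0.015 ]]
scene FR,FL,RL
[[ 0.6798 -0.0971  0.015 ]
 [ 0.7328 -0.0259  0.015 ]
 [ 0.5312  0.1121  0.015 ]]
(array([0.56456916, 0.03410756]), np.float64(-0.6153419492281041), [array([-2.4,  0.1]), array([-1.3,  3.2]), array([2.4, 0.7]), array([ 1.4, -4. ])])
(array([0.56668964, 0.03409935]), np.float64(-0.6029209106841527), [array([-1.4,  2.3]), array([ 0.6, -0.7]), array([ 0.8, -1.6])])
(array([0.5654914 , 0.03419855]), np.float64(-0.609420604832269), [array([-3.7, -1. ]), array([-3.1,  2.5]), array([1.5, 1.1]), array([ 1. , -3.9]), array([0.7, 2.9]), array([2.2, 0.3]), array([ 1.5, -2. ])])
{'top': (np.float64(247.16615384615386), np.float64(189.82461538461536), np.int32(22)), 'scene': (np.float64(266.14361702127655), np.float64(199.24029614721104), np.int32(49))}
[0.55595307 0.04090463 0.12545187] [np.float64(0.0007735131984266054), np.float64(0.000773513198426626)]
knob f [-1.16597439e-02  3.91777025e-05]
top [0.55613158 0.04173077 0.123     ] [-0.01198624  0.00081877]
scene [0.55432065 0.04000777 0.123     ] [-0.01248494 -0.00163062]
```

servo_tool([
  [15,20,30,0,1],
  [38,50,40,0.08,1],
  [62,80,40,0.16,1],
  [86,110,40,0.24,1],
  [110,140,40,0.32,1],
  [134,170,40,0.4,1],
  [158,200,40,0.48,1],
  [182,230,40,0.56,1],
  [206,260,40,0.64,1],
  [230,290,40,0.71,1],
], squeeze=20)

```text
clock: 0.93
position: [0.3876, -0.3133, 0.2713]
tool_rot: [-3.142, 0.0, 0.968]
force: [0.6, -0.5, -0.2]
grip_width: 0.0001
```

servo_tool([
  [13,37,0,0,1],
  [26,74,0,0,1],
  [39,111,0,0,1],
  [52,148,0,0,1],
  [65,185,0,0,1],
  [78,222,0,0,1],
  [91,259,0,0,1],
  [104,296,0,0,1],
  [118,335,0,0,1],
  [131,372,0,-0.007,1],
])

```text
clock: 1.77
position: [0.5181, 0.0591, 0.2712]
tool_rot: [-3.142, 0.0, 0.957]
force: [0.8, -1.1, 0.8]
grip_width: -0.0
```

servo_tool([
  [2,6,-20,0,1],
  [2,8,-40,0,1],
  [2,8,-60,0,1],
  [2,8,-80,0,1],
  [2,8,-80,0,1],
  [2,8,-80,0,1],
  [2,8,-80,0,1],
  [2,8,-80,0,1],
  [2,8,-80,0,1],
  [2,8,-80,0,1],
])

```text
clock: 2.6
position: [0.5202, 0.065, 0.192]
tool_rot: [3.141, -0.001, 0.957]
force: [0.0, -0.4, 0.6]
grip_width: -0.0001
```

```bash
python3 - <<'E'
from h import *
for n in("scene","top"):
    im=bot.grab_frame(n);cv2.imwrite(f"pics/{n}1.png",im)
    c=im[150:270,190:310];
    cv2.imwrite(f"pics/{n}1c.png",cv2.resize(c,None,fx=5,fy=5,interpolation=cv2.INTER_CUBIC))
    print(n,red(im,ROI[n]))
s=bot.observe();print(s["clock"],s["position"],s["tool_rot"],s["force"])
E
```

```text
scene (np.float64(266.2229921025182), np.float64(199.53233497243335), np.int32(48))
top None
2.7 [0.52007107 0.06496786 0.19173986] [ 3.14105400e+00 -4.22313433e-04  9.56582240e-01] [-0.35952968 -0.47714608  0.32845814]
```

View pics/scene1c.png

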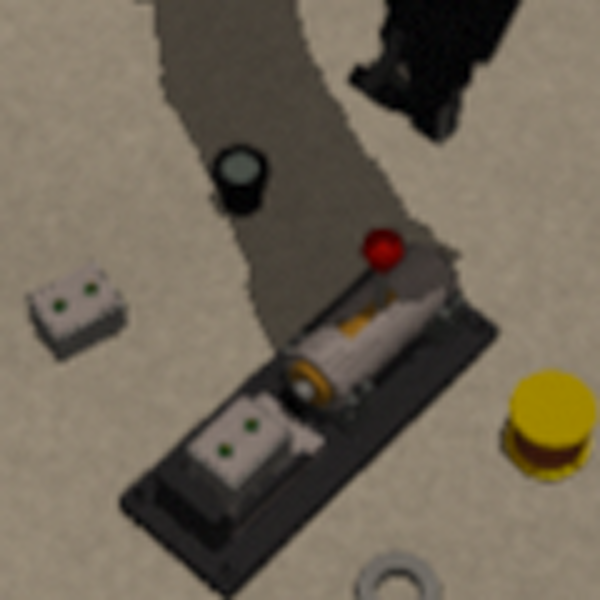

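View pics/top1c.png

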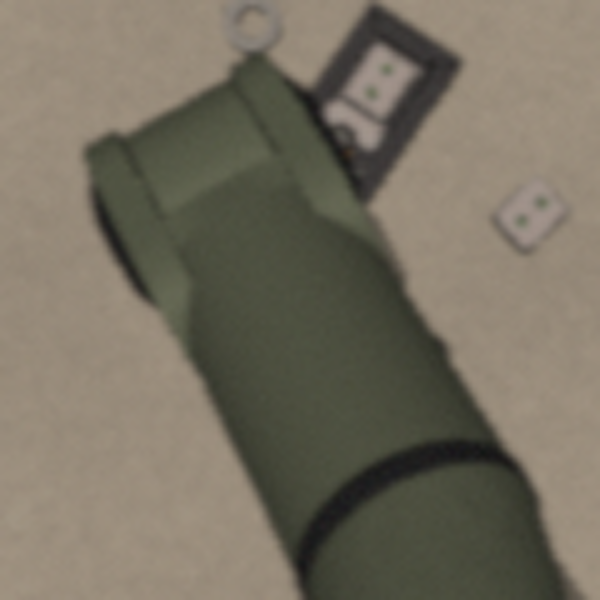

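```bash
python3 - <<'E'
from h import *
im=cv2.imread("pics/scene1.png");c=im[140:215,230:310]
c=cv2.resize(c,None,fx=7,fy=7,interpolation=cv2.INTER_CUBIC)
c=(255*(c/255.)**.5).astype(np.uint8)
cal=bot.calibration("scene");Ti=np.linalg.inv(cal["T"])
def pr(p):
    q=Ti@np.r_[p,1];return np.array([cal["fx"]*q[0]/q[2]+cal["cx"],cal["fy"]*q[1]/q[2]+cal["cy"]])
p=np.array([.52007,.06497,.19174]);X=np.array([.576,.817,0]);Y=np.array([.817,-.576,0])
print(pr(p))
for d,col in[(0*X,(0,255,0)),(.011*X,(255,255,0)),(-.011*X,(255,255,0)),(.0145*Y,(255,0,255)),(-.0145*Y,(0,255,255))]:
    u=(pr(p+d)-[230,140]+.5)*7;cv2.circle(c,(int(u[0]),int(u[1])),3,col,-1)
cv2.imwrite("pics/z1.png",c)
E
```

```text
[277.06028989 176.00394695]
```

View pics/z1.png

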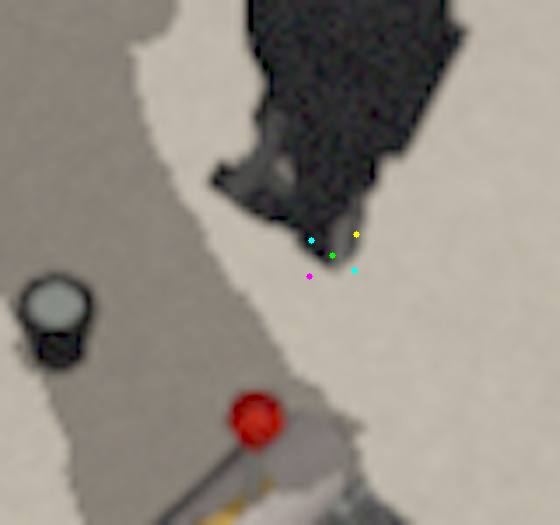

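```bash
python3 - <<'E'
from h import *
s=bot.observe();print(np.round(s["qpos"],3),s["force"])
E
```

```text
[ 0.132  0.447 -0.488  1.888  0.269  0.871 -1.104] [-0.35952968 -0.47714608  0.32845814]
```

servo_tool([
  [0,0,0,0.12,1],
  [0,0,0,0.24,1],
  [0,0,0,0.36,1],
  [0,0,0,0.48,1],
  [0,0,0,0.6,1],
  [0,0,0,0.72,1],
  [0,0,0,0.84,1],
  [0,0,0,0.96,1],
  [0,0,0,1.08,1],
  [0,0,0,1.2,1],
])

```text
clock: 3.53
position: [0.5199, 0.0649, 0.1915]
tool_rot: [3.142, 0.0, 2.162]
force: [-0.1, 1.1, 0.3]
grip_width: 0.0002
```

servo_tool([
  [0,0,0,0.12,1],
  [0,0,0,0.24,1],
  [0,0,0,0.36,1],
  [0,0,-10,0.375,1],
  [0,0,-25,0.375,1],
  [0,0,-40,0.375,1],
  [0,0,-55,0.375,1],
  [0,0,-70,0.375,1],
  [0,0,-85,0.375,1],
  [0,0,-85,0.375,1],
])

```text
clock: 4.37
position: [0.5185, 0.0647, 0.1036]
tool_rot: [-3.139, -0.003, 2.529]
force: [-0.4, -0.8, -0.4]
grip_width: 0.0002
```

```bash
python3 - <<'E'
from h import *
im=bot.grab_frame("scene");cv2.imwrite("pics/s2.png",im)
c=cv2.resize(im[150:235,220:310],None,fx=7,fy=7,interpolation=cv2.INTER_CUBIC)
cv2.imwrite("pics/z2.png",(255*(c/255.)**.5).astype(np.uint8))
s=bot.observe();print(s["position"],s["tool_rot"],s["force"],np.round(s["qpos"],2))
print(w2f(s["position"],np.array([.5655,.0342]),-.6094))
E
```

```text
[0.51904719 0.06495663 0.10504265] [-3.13999747e+00 -1.82307511e-03  2.52943449e+00] [-0.58123482 -0.59473953  0.77868997] [ 0.32  0.65 -0.77  1.94  0.63  0.81  0.15]
[-0.05569526 -0.00136828]
```

View pics/z2.png

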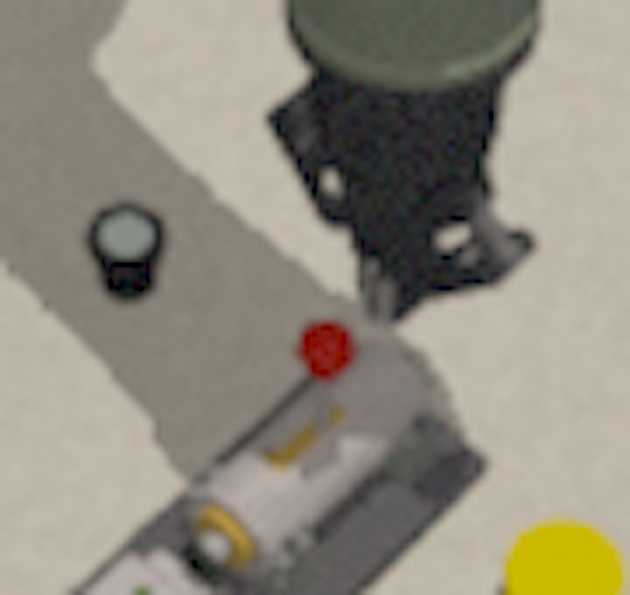

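servo_tool([
  [3.3,-0.6,0,0,1],
  [5.8,-2.3,0,0,1],
  [8.2,-4,0,0,1],
  [9.9,-5.2,0,0,1],
  [11.5,-6.3,0,0,1],
  [13.1,-7.5,0,0,1],
  [14.8,-8.6,0,0,1],
  [16.4,-9.8,0,0,1],
  [18,-10.9,0,0,1],
  [18.8,-11.5,0,0,1],
])

```text
clock: 5.25
position: [0.5385, 0.0537, 0.1062]
tool_rot: [-3.141, -0.001, 2.532]
force: [-4.7, 2.7, 2.5]
grip_width: 0.0001
```

servo_tool([
  [0.8,-0.6,0,0,1],
  [1.6,-1.1,0,0,1],
  [2.5,-1.7,0,0,1],
  [3.3,-2.3,0,0,1],
  [4.1,-2.9,0,0,1],
  [4.9,-3.4,0,0,1],
  [5.7,-4,0,0,1],
  [6.6,-4.6,0,0,1],
  [7.4,-5.2,0,0,1],
  [8.2,-5.7,0,0,1],
])

```text
clock: 6.08
position: [0.5466, 0.0481, 0.1063]
tool_rot: [-3.141, -0.001, 2.532]
force: [-5.4, 1.6, 2.8]
grip_width: 0.0001
```

```bash
python3 - <<'E'
from h import *
im=bot.grab_frame("scene");cv2.imwrite("pics/s3.png",im)
r=red(im,ROI["scene"]);print(r)
q=plane("scene",*r[:2],.123);O=np.array([.5655,.0342])
s=bot.observe();print(s["clock"],s["position"],s["force"])
print(w2f(q,O,-.6094),w2f(s["position"],O,-.6094))
E
```

```text
(np.float64(263.47730355005984), np.float64(201.89605105704027), np.int32(49))
6.1333 [0.54669619 0.04801289 0.10624561] [-3.86165071  1.39305492  2.65879744]
[-0.00040137 -0.00116416] [-0.02332513  0.00056361]
```

servo_tool([
  [0.8,-0.6,0,0,1],
  [1.6,-1.1,0,0,1],
  [2.5,-1.7,0,0,1],
  [3.3,-2.3,0,0,1],
  [4.1,-2.9,0,0,1],
  [4.9,-3.4,0,0,1],
  [5.7,-4,0,0,1],
  [6.6,-4.6,0,0,1],
  [7.4,-5.2,0,0,1],
  [8.2,-5.7,0,0,1],
])

```text
clock: 6.97
position: [0.5546, 0.0425, 0.1062]
tool_rot: [-3.141, -0.001, 2.532]
force: [-5.4, 3.6, 4.2]
grip_width: 0.0003
```

servo_tool([
  [0.4,-0.3,0,0,1],
  [0.8,-0.6,0,0,1],
  [1.2,-0.8,0,0,1],
  [1.6,-1.1,0,0,1],
  [2,-1.4,0,0,1],
  [2.4,-1.7,0,0,1],
  [2.8,-2,0,0,1],
  [3.3,-2.3,0,0,1],
  [3.7,-2.6,0,0,1],
  [4.1,-2.9,0,0,1],
])

```text
clock: 7.8
position: [0.5586, 0.0398, 0.1062]
tool_rot: [-3.141, -0.001, 2.532]
force: [-7.1, 3.6, 4.5]
grip_width: -0.0001
```

```bash
python3 - <<'E'
from h import *
im=bot.grab_frame("scene");cv2.imwrite("pics/s4.png",im)
r=red(im,ROI["scene"]);print(r)
q=plane("scene",*r[:2],.123);O=np.array([.5655,.0342])
s=bot.observe();print(s["clock"],s["position"],s["force"])
print(w2f(q,O,-.6094),w2f(s["position"],O,-.6094))
c=cv2.resize(im[170:270,200:310],None,fx=6,fy=6,interpolation=cv2.INTER_CUBIC)
cv2.imwrite("pics/z4.png",(255*(c/255.)**.5).astype(np.uint8))
E
```

```text
(np.float64(260.16936507936504), np.float64(205.0557142857143), np.int32(49))
7.85 [0.55864389 0.03977175 0.10625327] [-5.98630708  4.35642213  4.19510563]
[ 0.01410009 -0.00089293] [-0.00881109  0.00064452]
```

View pics/z4.png

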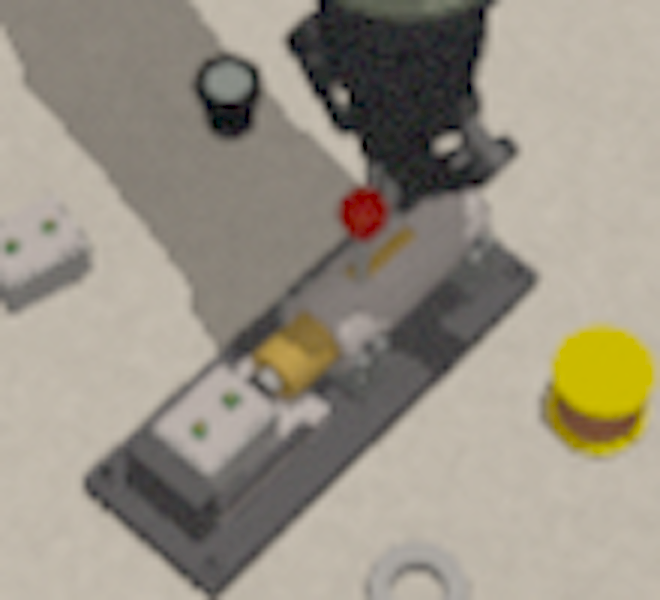

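servo_tool([
  [0.2,-0.2,0,0,1],
  [0.5,-0.3,0,0,1],
  [0.7,-0.5,0,0,1],
  [1,-0.7,0,0,1],
  [1.2,-0.9,0,0,1],
  [1.5,-1,0,0,1],
  [1.7,-1.2,0,0,1],
  [2,-1.4,0,0,1],
  [2.2,-1.5,0,0,1],
  [2.5,-1.7,0,0,1],
])

```text
clock: 8.68
position: [0.5609, 0.0384, 0.1063]
tool_rot: [-3.141, -0.002, 2.533]
force: [-8.7, 5.1, 5.0]
grip_width: -0.0002
```

servo_tool([
  [0.1,-0.1,0,0,1],
  [0.2,-0.1,0,0,1],
  [0.3,-0.2,0,0,1],
  [0.4,-0.3,0,0,1],
  [0.5,-0.4,0,0,1],
  [0.6,-0.4,0,0,1],
  [0.7,-0.5,0,0,1],
  [0.8,-0.6,0,0,1],
  [0.8,-0.6,0,0,1],
  [0.8,-0.6,0,0,1],
])

```text
clock: 9.52
position: [0.5612, 0.0382, 0.1062]
tool_rot: [-3.141, -0.002, 2.533]
force: [-12.7, 7.9, 7.0]
grip_width: 0.0002
```

```bash
python3 - <<'E'
from h import *
im=bot.grab_frame("scene");cv2.imwrite("pics/s5.png",im)
r=red(im,ROI["scene"]);print(r)
q=plane("scene",*r[:2],.123);O=np.array([.5655,.0342])
s=bot.observe();print(s["clock"],s["position"],s["force"])
print(w2f(q,O,-.6094),w2f(s["position"],O,-.6094))
E
```

```text
(np.float64(259.5409498136843), np.float64(205.61618964560375), np.int32(51))
9.5667 [0.56116936 0.03820814 0.10620836] [-11.69105057   7.04606474   6.73355444]
[ 0.01673581 -0.00093253] [-0.00584525  0.00080789]
```

servo_tool([
  [-6,4,0,0,1],
  [-20.5,14.3,0,0,1],
  [-20.5,14.3,30,0,1],
  [-20.5,14.3,65,0,1],
  [-20.5,14.3,94,-0.12,1],
  [-20.5,14.3,94,-0.24,1],
  [-20.5,14.3,94,-0.36,1],
  [-20.5,14.3,94,-0.48,1],
  [-20.5,14.3,94,-0.6,1],
  [-20.5,14.3,94,-0.72,1],
])

```text
clock: 10.4
position: [0.5421, 0.051, 0.2004]
tool_rot: [3.141, 0.001, 1.806]
force: [-0.0, 0.5, 0.2]
grip_width: -0.0002
```

servo_tool([
  [8,2,0,-0.12,1],
  [20,5,0,-0.24,1],
  [32,7,0,-0.36,1],
  [44,9,0,-0.48,1],
  [56,9,0,-0.6,1],
  [64,9,0,-0.72,1],
  [64,9,0,-0.84,1],
  [64,9,0,-0.855,1],
  [64,9,0,-0.855,1],
  [64,9,0,-0.855,1],
])

```text
clock: 11.23
position: [0.6058, 0.0602, 0.2004]
tool_rot: [3.141, 0.0, 0.961]
force: [0.4, -0.3, 1.0]
grip_width: 0.0002
```

```bash
python3 - <<'E'
from h import *
im=bot.grab_frame("scene");cv2.imwrite("pics/s6.png",im)
r=red(im,ROI["scene"]);print(r)
q=plane("scene",*r[:2],.123);O=np.array([.5655,.0342])
s=bot.observe();print(s["clock"],s["position"],s["tool_rot"],s["force"],np.round(s["qpos"],2))
print(w2f(q,O,-.6094),w2f(s["position"],O,-.6094))
c=cv2.resize(im[150:270,200:330],None,fx=5,fy=5,interpolation=cv2.INTER_CUBIC)
cv2.imwrite("pics/z6.png",(255*(c/255.)**.5).astype(np.uint8))
E
```

```text
(np.float64(259.5490829764887), np.float64(205.6004686111336), np.int32(50))
11.2833 [0.6058295  0.06019017 0.20035084] [3.14149576e+00 1.02127409e-05 9.60306243e-01] [-0.21789918 -1.69874152 -1.1347877 ] [ 0.12  0.56 -0.46  1.66  0.29  0.99 -1.05]
[ 0.0166801  -0.00095135] [0.01819371 0.04439534]
```

View pics/z6.png

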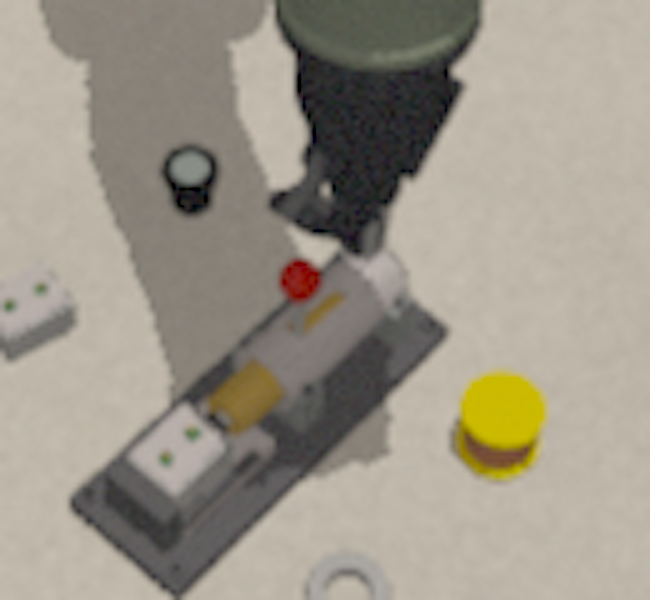

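servo_tool([
  [0,0,-20,0,1],
  [0,0,-40,0,1],
  [0,0,-60,0,1],
  [0,0,-75,0,1],
  [0,0,-85,0,1],
  [0,0,-87,0,1],
  [-3,-4,-87,0,1],
  [-6,-8,-87,0,1],
  [-8,-12,-87,0,1],
  [-10.3,-14.8,-87,0,1],
])

```text
clock: 12.12
position: [0.5958, 0.0445, 0.1142]
tool_rot: [3.14, -0.0, 0.956]
force: [-0.3, -0.9, 0.6]
grip_width: -0.0003
```

```bash
python3 - <<'E'
from h import *
s=bot.observe();O=np.array([.5655,.0342])
print(s["clock"],s["position"],s["tool_rot"],s["force"],w2f(s["position"],O,-.6094))
E
```

```text
12.1167 [0.59580938 0.04452903 0.11415954] [ 3.14046987e+00 -4.69728917e-04  9.56313302e-01] [-0.26241923 -0.85351126  0.57720757] [0.01894135 0.02581807]
```

servo_tool([
  [-1,-1.4,0,0,1],
  [-2,-2.8,0,0,1],
  [-2.9,-4.2,0,0,1],
  [-3.9,-5.6,0,0,1],
  [-4.9,-7,0,0,1],
  [-5.9,-8.5,-0.5,0,1],
  [-6.9,-9.9,-0.5,0,1],
  [-7.8,-11.3,-1,0,1],
  [-8.8,-12.7,-1.5,0,1],
  [-9.8,-14.1,-2,0,1],
])

```text
clock: 12.95
position: [0.5858, 0.0312, 0.1112]
tool_rot: [-3.142, 0.0, 0.957]
force: [0.2, 0.3, 0.7]
grip_width: -0.0002
```

```bash
python3 - <<'E'
from h import *
im=bot.grab_frame("scene");cv2.imwrite("pics/s7.png",im)
r=red(im,ROI["scene"]);print(r)
s=bot.observe();O=np.array([.5655,.0342])
q=plane("scene",*r[:2],.1215)
print(w2f(q,O,-.6094),s["force"],w2f(s["position"],O,-.6094))
c=cv2.resize(im[150:270,200:330],None,fx=5,fy=5,interpolation=cv2.INTER_CUBIC)
cv2.imwrite("pics/z7.png",(255*(c/255.)**.5).astype(np.uint8))
E
```

```text
(np.float64(254.29841897233206), np.float64(200.94664031620556), np.int32(2))
[ 0.01404236 -0.02346975] [ 0.02170919 -0.02509684  0.31984891] [0.01837953 0.00873146]
```

View pics/z7.png

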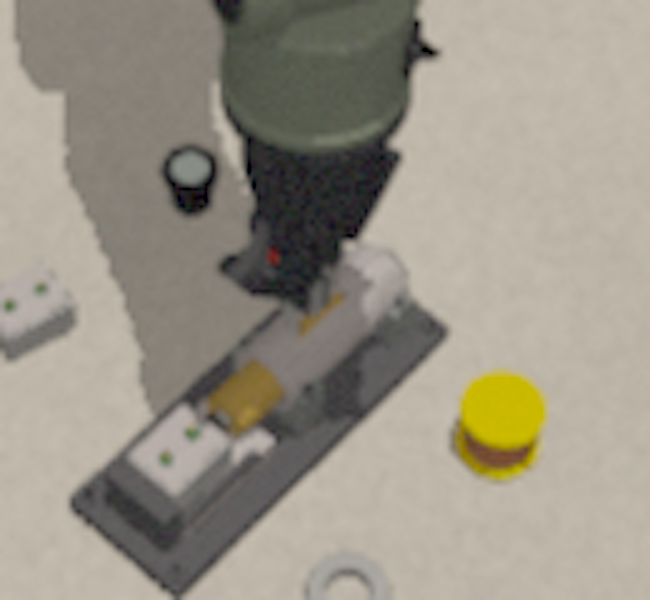

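servo_tool([
  [-1.6,-2.3,-0.4,0,1],
  [-3.1,-4.5,-0.8,0,1],
  [-4.7,-6.8,-1.3,0,1],
  [-6.3,-9,-1.9,0,1],
  [-7.9,-11.3,-2.6,0,1],
  [-9.4,-13.6,-3.4,0,1],
  [-11,-15.8,-4.2,0,1],
  [-12.6,-18.1,-5.1,0,1],
  [-14.1,-20.3,-6,0,1],
  [-15.7,-22.6,-7,0,1],
])

```text
clock: 13.83
position: [0.5701, 0.0085, 0.1042]
tool_rot: [-3.142, -0.0, 0.957]
force: [0.6, 1.1, -0.9]
grip_width: 0.0001
```

servo_tool([
  [-1.3,-1.9,-1.2,0,1],
  [-2.6,-3.8,-2.5,0,1],
  [-3.9,-5.6,-3.9,0,1],
  [-5.2,-7.5,-5.4,0,1],
  [-6.5,-9.4,-7,0,1],
  [-7.7,-11,-8.8,0,1],
  [-8.8,-12.6,-10.6,0,1],
  [-9.9,-14.2,-12.5,0,1],
  [-10.9,-15.7,-14.4,0,1],
  [-11.9,-17.1,-16.5,0,1],
])

```text
clock: 14.67
position: [0.5582, -0.0085, 0.0876]
tool_rot: [3.142, -0.0, 0.957]
force: [0.1, 0.5, 0.2]
grip_width: 0.0001
```

```bash
python3 - <<'E'
from h import *
im=bot.grab_frame("scene");cv2.imwrite("pics/s8.png",im)
s=bot.observe();O=np.array([.5655,.0342])
print(s["force"],s["position"],w2f(s["position"],O,-.6094))
c=cv2.resize(im[150:270,200:330],None,fx=5,fy=5,interpolation=cv2.INTER_CUBIC)
cv2.imwrite("pics/z8.png",(255*(c/255.)**.5).astype(np.uint8))
E
```

```text
[ 0.47128329 -0.22326897 -0.71216547] [ 0.55786173 -0.00887498  0.08721435] [ 0.01839175 -0.03969308]
```

View pics/z8.png

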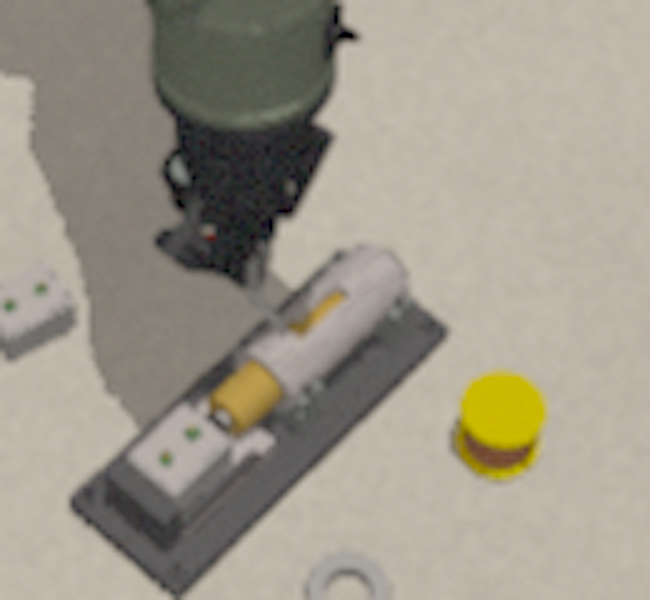

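servo_tool([
  [-0.3,-0.5,-0.6,0,1],
  [-0.6,-1,-1.3,0,1],
  [-1,-1.5,-2,0,1],
  [-1.3,-2,-2.7,0,1],
  [-1.6,-2.4,-3.3,0,1],
  [-1.9,-2.8,-4,0,1],
  [-2.2,-3.2,-4.2,0,1],
  [-2.5,-3.6,-4.2,0,1],
  [-2.8,-4,-4.2,0,1],
  [-3,-4.3,-4.2,0,1],
])

```text
clock: 15.55
position: [0.5553, -0.0127, 0.0836]
tool_rot: [3.142, -0.0, 0.957]
force: [0.4, 1.4, -0.7]
grip_width: -0.0001
```

servo_tool([
  [-0.2,-0.3,0,0,1],
  [-0.4,-0.6,0,0,1],
  [-0.6,-0.9,0,0,1],
  [-0.9,-1.2,0,0,1],
  [-1.1,-1.5,0,0,1],
  [-1.3,-1.8,0,0,1],
  [-1.5,-2.1,0,0,1],
  [-1.7,-2.4,0,0,1],
  [-1.7,-2.4,0,0,1],
  [-1.7,-2.4,0,0,1],
])

```text
clock: 16.38
position: [0.5538, -0.0149, 0.0837]
tool_rot: [3.141, -0.0, 0.957]
force: [2.0, 2.3, 0.7]
grip_width: -0.0001
```

servo_tool([
  [-0.1,-0.2,0,0,1],
  [-0.2,-0.3,0,0,1],
  [-0.3,-0.5,0,0,1],
  [-0.5,-0.7,0,0,1],
  [-0.6,-0.8,0,0,1],
  [-0.6,-0.8,0,0,1],
  [-0.6,-0.8,0,0,1],
  [-0.6,-0.8,0,0,1],
  [-0.6,-0.8,0,0,1],
  [-0.6,-0.8,0,0,1],
])

```text
clock: 17.22
position: [0.5533, -0.0156, 0.0837]
tool_rot: [3.141, -0.001, 0.957]
force: [3.1, 4.7, 0.4]
grip_width: 0.0003
```

servo_tool([
  [-0.1,-0.2,0,0,1],
  [-0.2,-0.3,0,0,1],
  [-0.3,-0.5,0,0,1],
  [-0.5,-0.7,0,0,1],
  [-0.6,-0.8,0,0,1],
  [-0.6,-0.8,0,0,1],
  [-0.6,-0.8,0,0,1],
  [-0.6,-0.8,0,0,1],
  [-0.6,-0.8,0,0,1],
  [-0.6,-0.8,0,0,1],
])

```text
clock: 18.05
position: [0.553, -0.0161, 0.0838]
tool_rot: [3.141, -0.001, 0.957]
force: [4.7, 5.1, 0.0]
grip_width: 0.0001
```

servo_tool([
  [3,4,0,0,1],
  [11,16,0,0,1],
  [15,22,25,0,1],
  [15,22,60,0,1],
  [15,22,95,0,1],
  [0,50,110,0,1],
  [-10,85,110,0,1],
  [-20,120,110,0,1],
  [-30,155,110,0,1],
  [-40,190,110,0,1],
])

```text
clock: 18.88
position: [0.5117, 0.1754, 0.1938]
tool_rot: [3.142, 0.0, 0.957]
force: [0.6, 0.2, 0.3]
grip_width: -0.0
```

```bash
python3 - <<'E'
from h import *
O=np.array([.5655,.0342]);R={}
for n in("scene","top"):
    im=bot.grab_frame(n);cv2.imwrite(f"pics/{n}9.png",im)
    roi=(225,170,300,235) if n=="scene" else (225,160,290,215)
    R[n]=red(im,roi);print(n,R[n])
    x,y=(200,150) if n=="scene" else (200,130)
    c=cv2.resize(im[y:y+110,x:x+120],None,fx=6,fy=6,interpolation=cv2.INTER_CUBIC)
    cv2.imwrite(f"pics/z9{n}.png",c[:600,:720])
if all(R.values()):
    p,res=tri(*[ray(n,*R[n][:2]) for n in R]);print(p,res,w2f(p,O,-.6094))
for z in(.076,.082,.0885):
  for n in R:
    if R[n]: print(z,n,w2f(plane(n,*R[n][:2],z),O,-.6094))
E
```

```text
scene (np.float64(242.60764385914686), np.float64(200.88348124821067), np.int32(51))
top (np.float64(266.2979824107605), np.float64(194.6852905673392), np.int32(21))
[ 0.54051703 -0.03030921  0.08184243] [np.float64(0.0007998935989717024), np.float64(0.000799893598971696)] [ 0.01643767 -0.06719665]
0.076 scene [ 0.01407839 -0.07066946]
0.076 top [ 0.01642436 -0.06645497]
0.082 scene [ 0.01702897 -0.06773387]
0.082 top [ 0.01589108 -0.06660284]
0.0885 scene [ 0.02022542 -0.06455364]
0.0885 top [ 0.01531337 -0.06676302]
```

View pics/z9scene.png

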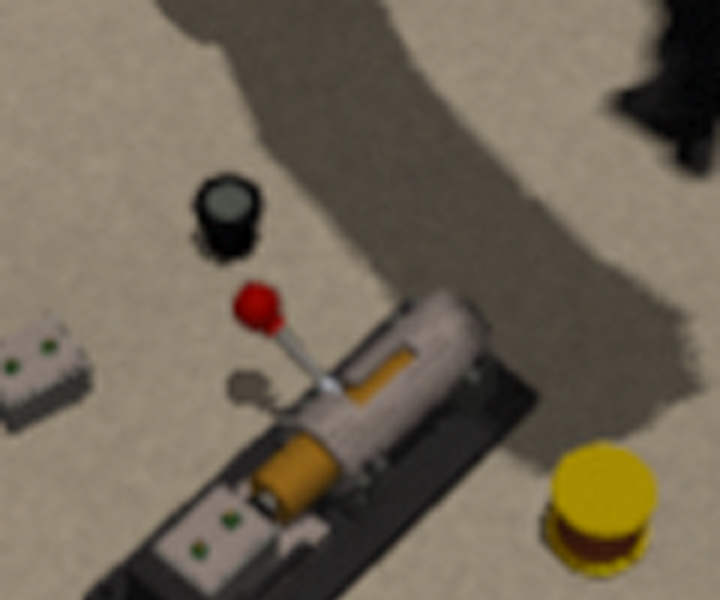

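View pics/z9top.png

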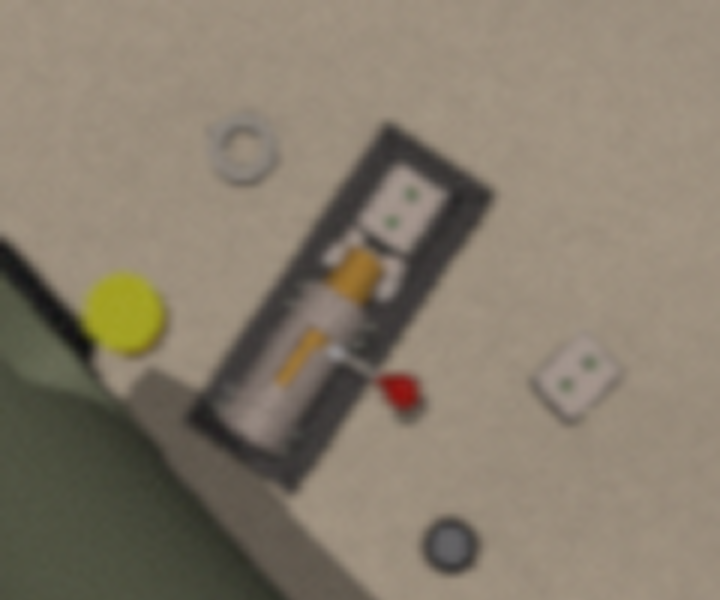

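```bash
python3 - <<'E'
from h import *
O=np.array([.5655,.0342])
for k in("0","9"):
  P={}
  for n,(x0,y0,x1,y1) in(("scene",(215,225,260,262)),("top",(255,150,285,178))):
    im=cv2.imread(f"pics/{n}{k}.png").astype(float)[y0:y1,x0:x1];w=np.clip(im[...,1]-np.maximum(im[...,0],im[...,2])-6,0,None)
    yy,xx=np.mgrid[y0:y1,x0:x1]
    u,v=(w*xx).sum()/w.sum(),(w*yy).sum()/w.sum();P[n]=(u,v)
    print(k,n,u,v,w2f(plane(n,u,v,.068),O,-.6094))
  p,r=tri(*[ray(n,*P[n]) for n in P]);print(p,w2f(p,O,-.6094))
s=bot.observe();print(s["clock"],s["force"])
E
```

```text
0 scene 237.05555555555554 237.31944444444446 [1.12797513e-01 2.74568847e-05]
0 top nan nan [nan nan]
[nan nan nan] [nan nan]
9 scene 236.07407407407408 238.35802469135803 [0.11712242 0.00029634]
9 top nan nan [nan nan]
[nan nan nan] [nan nan]
18.9833 [ 0.94171239  0.02197621 -0.20291941]<stdin>:8: RuntimeWarning: invalid value encountered in scalar divide
```

```bash
python3 -c "
from workcell import bot
print(bot.job_done())"
```

```text
the job is handed in; nothing more can be done
None
```

The housing is clamped and the handle is locked at the end of the cross leg. I handed the job in after about 19 s; no verdict was reported.

**What I did:** With the fingers shut I pushed the knob forward from behind until it met the front end, at a peak of about 16 N on the tool. I then backed off, turned the gripper 90° and pushed the knob over from the left to the end of the cross leg, at up to about 7 N. Last, I moved the arm clear.

**Last checks from the images:**
- **Handle:** the knob triangulated at fixture x ≈ 16.4, y ≈ −67.2 mm and 82 mm above the bench. That is a handle angle of about 1.10 rad.
- **Plunger:** by the knob's x it stands at about 34.5 to 35 mm, 1 to 1.5 mm under the full 36 mm. It read nearly the same (16.7 mm) when pressed against the front end, so I take the gap as bias in my fixture pose.
- **Housing:** its centre read x ≈ 117.1 mm, up from 112.8 mm at the start. Home is 118 mm, so it is within the 1.5 mm limit, and the image bias looks the same as for the plunger.
- **Other things on the bench:** by eye, nothing near the fixture had moved and the robot was clear of everything near it. I did not measure the bystanders.

**Checks I could not make:** the top-view check of the housing failed because its green terminal dots were not detected there, so its position rests on the scene camera alone. The nose compression was not measured directly.

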